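# Set the vial shaker to its third speed by feel and start it

## Task

Set the vial shaker to its third speed and start it: with the fingertips push the upright lever along its slot towards the round button, feel the clicks, and leave the lever resting in the third click, without ever running on into the fourth. Then press the round button fully down and let it spring back up. Only push: do not take the lever between the fingers, and leave the loose vials and the jar where they are.

Things in the scene. Friction and masses are not known exactly. Their poses are not given: they have to be found in the camera images.
- shaker: Vial shaker, fixed to the bench: grey housing 220 mm deep (own x) by 260 wide (own y), flat top 60 mm above the bench. Origin: centre of its underside; own -x is its front. Lever slot along own y at own x = -55 mm; round button at own x -55, y +100. Behind (own x -2 to +98 mm) a deck with four clamped vials, tops at 132 mm: keep off.
- lever_off (a point): Fixed point on the housing's top (60 mm above the bench) in the slot, where the lever's centre stands at joint 0, own y = -60 mm of the shaker. Axes as the shaker's. Top clear for 60 mm beyond it in own -y. The clicks lie from here along own +y (towards the button) at 50, 66, 82, 98 and 114 mm; a short dark mark stands in front of the slot at each.
- speed_lever (a joint): Lever travel in m, growing in the shaker's own +y, towards the button: 0 off end, 0.120 far end. Starts in a free run (0 to 0.028; 1 to 2 N). Clicks hold it at 0.050, 0.066, 0.082 (third), 0.098, 0.114. Entering the first or leaving any click takes about 6 N at once, then the push fades; a little past half way to the next click the lever jumps ahead into it by itself. Stays where left.
- speed_lever_top (a point): Centre of the top face of the lever, 102 mm above the bench. The lever is an upright black paddle, 26 mm across (shaker's x), 14 mm thick along its travel (shaker's y), with flat faces from 10 mm above the housing's top up to the paddle's top at 42 mm above it. Axes as the shaker's.
- start_button (a joint): Travel of the shaker's round push button in m: 0 = up, 0.006 = fully down. A spring pushes it back up: 1.5 N starts it, 5 N holds it fully down.
- start_button_top (a point): Centre of the top face of the push button, 82 mm above the bench when up: black cap 28 mm in diameter, standing 10 mm proud of a dark collar of 44 mm diameter. It is pressed straight down; the point moves with the cap.
- vial_a: Loose small capped amber vial, 24 mm in diameter, 52 mm high, standing on the bench to the left of the shaker. Origin: centre of its underside. Leave alone.
- vial_b: Loose vial like vial_a, standing on the bench in front of the shaker. Leave alone.
- jar: Loose glass jar, 60 mm in diameter, 85 mm high, standing on the bench to the right of the shaker. Origin: centre of its underside. Leave alone.

How it is judged:
On the way, in this order (a step that is already met when the one before it is completed fails the run):
1. the lever rests in the third click (value of joint speed_lever between 0.0785 and 0.0855 m and velocity of joint speed_lever between -0.01 and 0.01 m/s), for 0.3 s.
2. the button is pressed fully down (value of joint start_button above 0.005 m), for 0.05 s.
At the end, for the whole second after the job is handed in: The lever rests within 3.5 mm of the third click (0.082), the button has been pressed to at least 5 mm after that and is up again (less than 1.5 mm down) (value of joint speed_lever between 0.0785 and 0.0855 m and velocity of joint speed_lever between -0.005 and 0.005 m/s and value of joint start_button below 0.0015 m); the robot touches nothing.
It fails at once if the lever runs past the third click towards the fourth (more than 9 mm beyond the third) (value of joint speed_lever above 0.091 m).
It fails at once if the button is pressed before the lever has reached the third click (value of joint start_button above 0.003 m and value of joint speed_lever below 0.0785 m).
It fails at once if the lever is taken between the fingers (x of the grasp point in the frame of speed_lever_top between -0.02 and 0.02 m and y of the grasp point in the frame of speed_lever_top between -0.008 and 0.008 m and z of the grasp point in the frame of speed_lever_top below 0.01 m).
It fails at once if a loose vial or the jar is shifted by more than 20 mm, knocked over or lifted (distance of any of vial_a, vial_b, jar from where it was at the start of the episode above 0.02 m or angle between any of vial_a, vial_b, jar's own z axis and vertical above 0.3 rad).
It also fails if it takes over 67 s, if anything falls off the work surface, if the arm or the gripper's body presses on something with over 40 N, if the wrist force passes 120 N, or if a joint passes its speed limit or range.

## Robot

A 6-joint arm with a two-finger parallel gripper is mounted at the origin on the work surface. World frame = base frame: x ahead of the robot, y to its left, z up, the work surface at z = 0. Lengths are in m, angles in rad, forces in N, time in s.
With the tool pointing down it reaches from about 0.25 to 0.8 m from the base axis. Payload 8.5 kg.
Tool frame: the origin (TCP) lies on the mounting face of the last link; the fingertips stand 173 mm ahead of it and the grasp point (between the pads) lies arm.hold_point_z ahead of it (arm.hold_point_z is the distance from the TCP to the grasp point, in m); z points along the fingers, y is the line along which they close (so a half turn about z gives the same grasp; the last joint's range is limited). The gripper opens to 85 mm and grips with 20 to 120 N. Pads are 22 mm wide; open, the fingers measure 114 mm over their backs; the gripper's body (76 mm by 85 mm) begins 54 mm behind the grasp point. The pads swing forward as they close: fully open they stand 13 mm farther back than shut.
Start: joints at [-1.312, 0.238, -0.013, 1.319, 0, 1.571], TCP at [0.134, -0.507, 0.405] pointing down, gripper open.
Joint ranges: [-2.66, 2.66], [-1.03, 1.9], [-1.14, 1.46], [-1.82, 2.27], [-1.45, 1.34], [-3.14, 3.14]. Speed limits (rad/s): [2.22, 2.22, 2.79, 3.14, 3.14, 3.14].

## Interface

Orientations are given as a 3x3 rotation matrix whose columns are the frame's x, y, z axes.
In Python, from cell import arm gives the robot as it stands. The module is installed in compiled form; this text tells all that it offers.
- The arm moves only by the tool play_rows, never from a script. Its argument "increments" is a list that holds one entry, the list of rows, each a list of 4 numbers: the shift along the tool's x, y, z in m, then the turn about the tool's z in degrees. In form: [[[x, y, z, twist], ...]]. A call has 1 to 12 rows; each row is the pose to reach, as a shift and turn from the pose commanded when the call began, along the tool's axes at that moment; what a row does not reach only later rows make up. A row lasts 1/8 s, in which the tool goes at most 62.5 mm and 10.7 degrees, less where a joint would pass 70% of its speed; a pose out of reach is approached as far as the arm can. A call with a gripper value outside its range is refused whole. "hand" is the opening, from 0 (shut) to 1 (fully open), set as the call begins (left out, the last holds). The fingers move at their own pace and stop on an object; "newtons" is the grip in N (left out, the last holds). Time passes only in rows, so rows that repeat a pose let the fingers close. It gives the time, the measured TCP pose, the force, the opening and the grip force at its end, in the units of the state.
- arm.read_state(): the state, without advancing time (a new reading comes with each control period).
- arm.capture(name): name is "scene" or "top" or "wrist"; returns a dict with "color" (480x640x3 uint8, red, green, blue), "range_z" (480x640 float32, m along the optical axis (not along the pixel's ray), 0 where there is no reading), "fx", "fy", "cx", "cy" (pixels), "k1" (the pictures are not rectified: a ray, as slopes to the right and down, at radius r is drawn at 1 + k1 r^2 times it, then the intrinsics apply), "R" (3x3) and "t" (3): a world point X has camera coordinates R X + t. Camera axes: x right, y down, z forward; pixel columns grow to the right and rows downward; lengths in m; the calibration is good to about 2 mm. A picture is of the moment at which its call begins.
- arm.close_job(): hands the job in; it is judged then, once.
The state is a dict: "t": time; "qpos": joint angles; "dq": joint speeds; "joint_efforts": joint torques, N m; "ee_pos": TCP position; "tool_rot": TCP orientation; "ft_force": force on the tool from outside, world axes, zero at the start; "torque": the same for the moment, N m; "finger_gap": opening from 0.0 (shut) to 1.0 (fully open); "grasp_force": force on a finger pad.
Only numpy, scipy, OpenCV 4.12 (cv2) and the standard library are available. Lean on these libraries where they do the work, as an engineer would, in place of code of your own. Each camera call takes 0.05 s, during which the arm holds its last target. There are 200 camera calls.

## Working session

There is one attempt and no reset: what is moved stays moved. The work goes in short steps, Python scripts to look and compute and a tool call to move; the robot and the scene stay as the last step left them, time stands still between calls to the robot, and variables do not carry over. Pictures are saved under pics/ and viewed, at most 10 in all, crops included, and the job is handed in when it is done.

Besides the shell and the picture viewer there is one more tool, called after ">>>" by a JSON object that holds its "fn" and its "kwargs", one argument or row to a line. play_rows: Moves the arm, as the interface text tells. Its arguments: {"type":"object","properties":{"increments":{"type":"array","items":{"type":"array","items":{"type":"array","items":{"type":"number"}}}},"hand":{"type":"number"},"newtons":{"type":"number"}},"required":["increments"]}

```bash
mkdir -p pics; cat > h.py <<'E'
import numpy as np,cv2
from cell import arm
def cam(n,f):
    c=arm.capture(n); np.savez(f'{f}.npz',**{k:np.array(v) for k,v in c.items()})
    cv2.imwrite(f'pics/{f}.png',c['color'][:,:,::-1]); return c
def ld(f): return dict(np.load(f'{f}.npz'))
def ray(c,u,v):
    K=np.array([[c['fx'],0,c['cx']],[0,c['fy'],c['cy']],[0,0,1]],float)
    p=np.array([[(u-c['cx'])/c['fx'],(v-c['cy'])/c['fy']]])[0]; q=p.copy()
    for _ in range(20): q=p/(1+c['k1']*(q@q))
    d=c['R'].T@np.array([q[0],q[1],1]); return -c['R'].T@c['t'],d
def atz(c,u,v,z):
    o,d=ray(c,u,v); return o+d*(z-o[2])/d[2]
def dep(c,u,v):
    o,d=ray(c,u,v); return o+d*c['range_z'][int(round(v)),int(round(u))]
E
python3 - <<'E'
from h import *
cam('top','top1');cam('scene','scene1')
s=arm.read_state();print(s,arm.hold_point_z)
E
```

```text
{'t': 0.1, 'qpos': array([-1.31201490e+00,  2.38761853e-01, -1.41536748e-02,  1.31917077e+00,
       -1.59148996e-05,  1.57081397e+00]), 'dq': array([-0.00218745, -0.00140133,  0.00185152,  0.00085942, -0.00093982,
        0.00101878]), 'joint_efforts': array([-8.35409664e-04, -5.39719319e+01,  3.47000706e+01,  1.34135221e-02,
       -8.20586342e-05, -1.43304572e-05]), 'ee_pos': array([ 0.13431426, -0.50739609,  0.40412654]), 'tool_rot': array([[ 9.66707041e-01,  2.55885476e-01, -3.45490975e-04],
       [ 2.55885709e-01, -9.66706242e-01,  1.24294132e-03],
       [-1.59376513e-05, -1.28996633e-03, -9.99999168e-01]]), 'ft_force': array([ 0.14252335, -0.55511751, -0.06932771]), 'torque': array([ 0.01180704, -0.02972273, -0.03762506]), 'grasp_force': 0.0, 'finger_gap': 0.9987338355982148} 0.1547
```

View pics/top1.png

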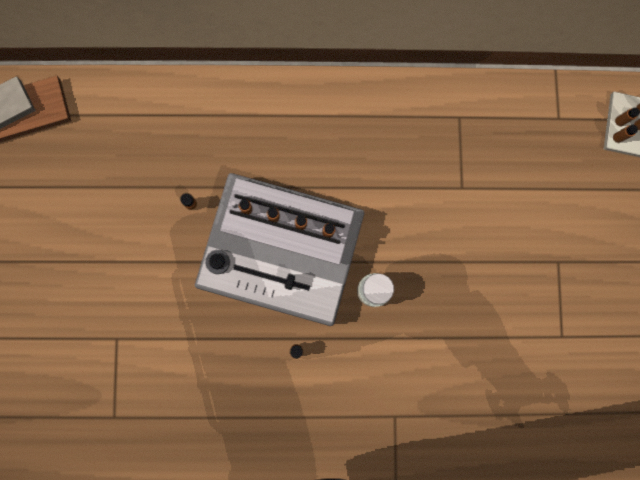

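View pics/scene1.png

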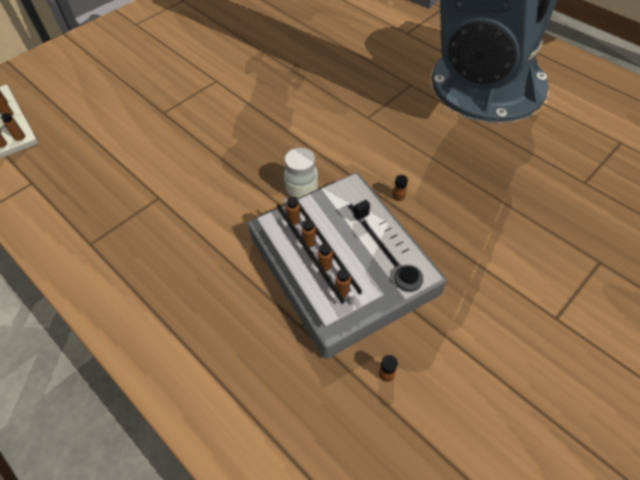

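The top view shows the button near (218,262), the lever near (290,282), the marks at about (238..273, 285..294), the jar at (376,289), and the vials at (188,201) and (296,351). I'll enlarge the slot area next.

```bash
python3 - <<'E'
from h import *
i=cv2.imread('pics/top1.png')[225:335,190:340]
cv2.imwrite('pics/crop1.png',cv2.resize(i,None,fx=5,fy=5,interpolation=cv2.INTER_CUBIC))
i=cv2.imread('pics/scene1.png')[185:305,320:450]
cv2.imwrite('pics/crop2.png',cv2.resize(i,None,fx=5,fy=5,interpolation=cv2.INTER_CUBIC))
E
```

```text
(no output)
```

View pics/crop1.png

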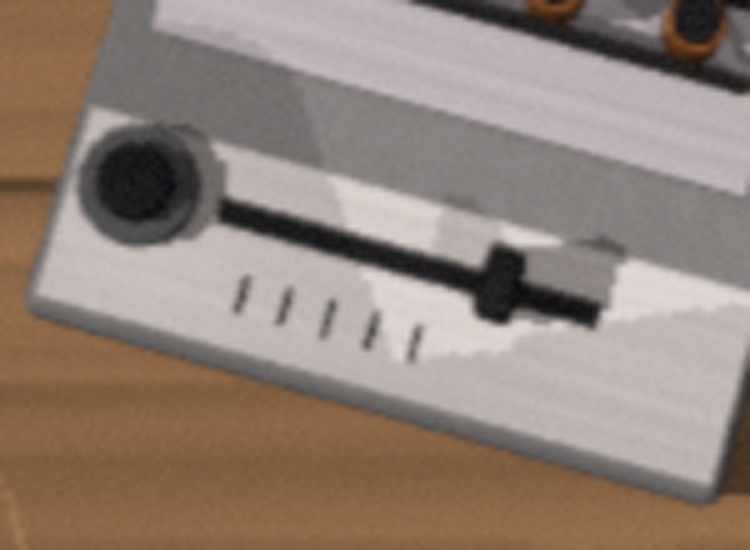

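View pics/crop2.png

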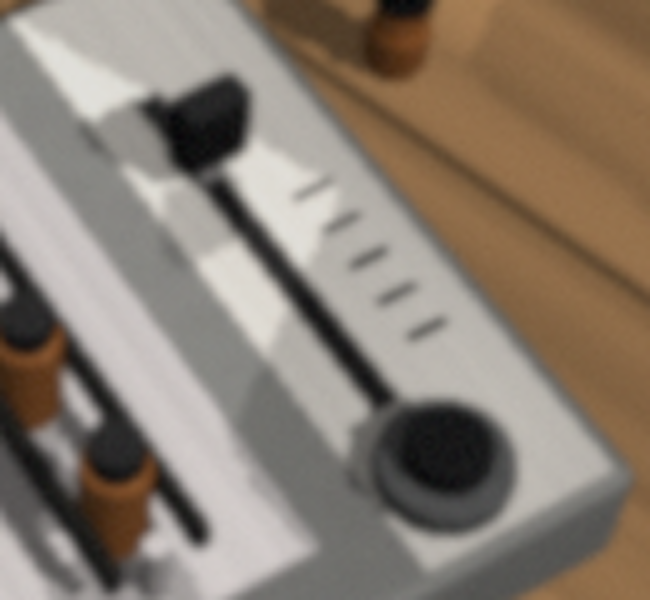

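The crops show the cap centre at crop (141,180), the marks running from (243,294) to (415,343), the lever top at about (502,282), and the front edge from (35,300) to (710,492). Now I'll fit the pose.

```bash
python3 - <<'E'
from h import *
from scipy.optimize import least_squares
c=ld('top1');d=ld('scene1')
P=lambda u,v:(190+u/5-.4,225+v/5-.4)
Q=lambda u,v:(320+u/5-.4,185+v/5-.4)
mk=[(415,343),(372,331),(328,319),(285,306),(243,294)]
mk2=[(313,189),(342,223),(368,258),(397,294),(428,329)]
ys=np.array([50,66,82,98,114])*.001-.06
def fit(c,P,mk,b,lab):
    M=np.array([atz(c,*P(*m),.06)[:2] for m in mk]);B=atz(c,*P(*b),.082)[:2]
    def f(p):
        x,y,a,mx=p;R=np.array([[np.cos(a),-np.sin(a)],[np.sin(a),np.cos(a)]])
        L=np.array([[mx,t] for t in ys]+[[-.055,.1]])
        return ((R@L.T).T+[x,y]-np.vstack([M,B])).ravel()
    r=least_squares(f,[.5,0,-.25,-.09]);print(lab,r.x,np.round(r.fun*1e3,1));return r.x
for p,l in ((fit(c,P,mk,(141,180),'top'),'t'),(fit(d,Q,mk2,(440,450),'scene'),'s')):
    R=np.array([[np.cos(p[2]),-np.sin(p[2])],[np.sin(p[2]),np.cos(p[2])]])
    for n,q,cc,PP in (('top',(502,282),c,P),('scene',(222,98),d,Q)):
        w=atz(cc,*PP(*q),.102);print(n,'lever',w,R.T@(w[:2]-p[:2]))
a,b=[atz(c,*P(*q),.06) for q in ((35,300),(710,492))];print('edge',a,b,np.arctan2(-(a-b)[0],(a-b)[1]),np.hypot(*(a-b)[:2]))
for n,q in(('va',(187,200)),('vb',(296,351))):print(n,atz(c,*q,.052))
print('jar',atz(c,376,289,.085))
# depth check
for q in ((141,180),(502,282),(250,350)):print(dep(c,*P(*q)))
E
```

```text
top [ 0.57426395  0.09176426 -0.29641667 -0.08149446] [-0.8 -0.1 -0.4 -0.2  0.  -0.6  0.1 -0.6  0.5 -0.3  0.6  1.8]
scene [ 0.58006647  0.0919227  -0.26230268 -0.08859117] [ 0.5  0.4  0.6  0.  -0.2  0.4 -0.6  0.2 -0.1 -0.  -0.3 -1. ]
top lever [0.51346559 0.07465212 0.102     ] [-0.05314853 -0.03412477]
scene lever [0.50992877 0.07793531 0.102     ] [-0.05749011 -0.03201784]
top lever [0.51346559 0.07465212 0.102     ] [-0.05984448 -0.0339498 ]
scene lever [0.50992877 0.07793531 0.102     ] [-0.06411167 -0.03169603]
edge [0.50936661 0.24158853 0.06      ] [0.44134047 0.00108932 0.06      ] -0.27565315238490173 0.2499348410479732
va [0.66424704 0.26411286 0.052     ]
vb [0.39191189 0.06423894 0.052     ]
jar [ 0.50048656 -0.07558362  0.085     ]
[0.55038875 0.20174568 0.08118374]
[0.5137158  0.07470702 0.09779089]
[0.49168949 0.16484479 0.05955394]
```

>>> {"fn": "play_rows", "kwargs": {
  "increments": [
    [[0.041,-0.036,0,-5],[0.082,-0.071,0,-10],[0.123,-0.107,0,-15],[0.165,-0.143,0,-20],[0.206,-0.178,0,-25],[0.247,-0.214,0,-30],[0.288,-0.25,0,-35],[0.329,-0.285,0,-40],[0.37,-0.321,0,-45],[0.412,-0.357,0,-50],[0.453,-0.392,0,-55],[0.494,-0.428,0,-59.4]]
  ],
  "hand": 0
}}

```text
t: 1.6
ee_pos: [0.5031, 0.0344, 0.4045]
tool_rot: [[0.269, 0.963, -0.0], [0.963, -0.269, -0.0], [-0.0, -0.0, -1.0]]
ft_force: [0.7, -0.3, -0.3]
finger_gap: 0.001
grasp_force: 0.0
```

```bash
python3 - <<'E'
from h import *
cam('wrist','w1');s=arm.read_state();print(s['t'],s['ee_pos'],s['tool_rot'].round(4),s['qpos'],s['finger_gap'],s['ft_force'])
E
```

```text
1.65 [0.50609059 0.03831255 0.40397985] [[ 2.633e-01  9.647e-01  1.600e-03]
 [ 9.647e-01 -2.633e-01  2.600e-03]
 [ 2.900e-03  9.000e-04 -1.000e+00]] [ 0.07491399  0.20764719 -0.05576905  1.30557898  0.00245336  1.91219697] -0.0017208863619740755 [2.38856712 3.82250505 0.33024885]
```

View pics/w1.png

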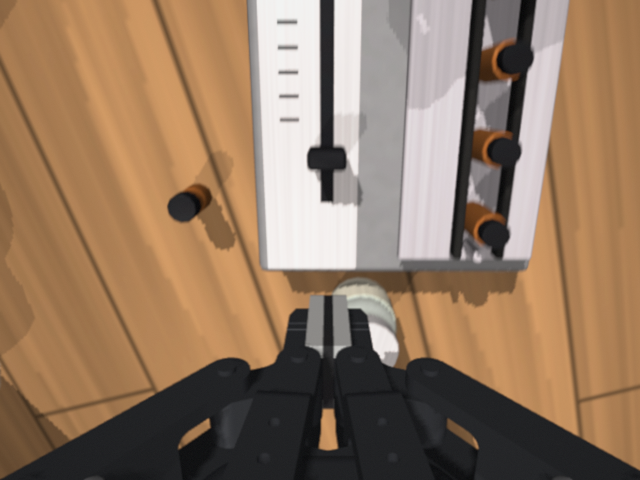

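The wrist view shows the slot at column 327, the lever top at (327,158), the marks at x≈288 from row 21 to 119, and the shut fingers centred at column 328. The arm was still settling, so I'll let it settle and measure again.

>>> {"fn": "play_rows", "kwargs": {
  "increments": [
    [[0,0,0.04,0],[0,0,0.04,0],[0,0,0.04,0],[0,0,0.04,0]]
  ]
}}

```text
t: 2.15
ee_pos: [0.5026, 0.0323, 0.3661]
tool_rot: [[0.273, 0.962, 0.002], [0.962, -0.273, 0.0], [0.001, 0.002, -1.0]]
ft_force: [0.0, -0.0, -0.6]
finger_gap: -0.0
grasp_force: 0.0
```

```bash
python3 - <<'E'
from h import *
cam('wrist','w2');s=arm.read_state();print(s['t'],s['ee_pos'],s['tool_rot'].round(4),s['finger_gap'],s['ft_force'])
i=cv2.imread('pics/w2.png')[0:300,220:420]
cv2.imwrite('pics/w2c.png',cv2.resize(i,(400,600),interpolation=cv2.INTER_CUBIC))
E
```

```text
2.2 [0.50258577 0.03231406 0.36599351] [[ 2.726e-01  9.621e-01  1.900e-03]
 [ 9.621e-01 -2.726e-01  2.000e-04]
 [ 7.000e-04  1.800e-03 -1.000e+00]] -0.0029109186319376504 [ 0.52511257 -0.01509354 -0.57725236]
```

View pics/w2c.png

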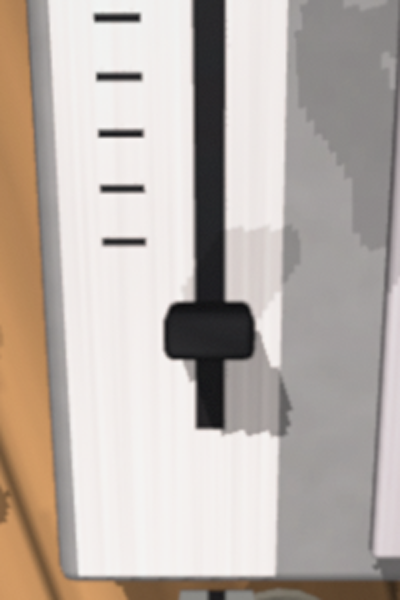

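The crop shows marks at crop rows 17, 76, 133, 188 and 241 (x≈117–124), the slot centre at column 210 with its end at row 428, and the lever spanning rows 303–358 and columns 164–254.

```bash
python3 - <<'E'
from h import *
c=ld('w2');P=lambda u,v:(220+u/2-.25,v/2-.25)
a=.2755
ey=np.array([np.sin(a),np.cos(a)]);ex=np.array([np.cos(a),-np.sin(a)])
tcp=np.array([.5025,.0323])
pr=lambda w:(np.round(w,4),'rel tcp: x %.4f y %.4f'%((w[:2]-tcp)@ex,(w[:2]-tcp)@ey))
print('cam',ray(c,0,0)[0])
for m in ((117,17),(119,76),(121,133),(122,188),(124,241)):print('mark',*pr(atz(c,*P(*m),.06)))
for m in ((209,20),(210,260),(210,428)):print('slot',*pr(atz(c,*P(*m),.06)))
print('lever far edge',*pr(atz(c,*P(209,303),.102)))
for v in range(300,362,5):print(v,pr(dep(c,*P(209,v))))
E
```

```text
cam [0.52195227 0.10746043 0.33549899]
mark [0.5087 0.1673 0.06  ] rel tcp: x -0.0308 y 0.1316
mark [0.5044 0.1518 0.06  ] rel tcp: x -0.0307 y 0.1155
mark [0.5001 0.1363 0.06  ] rel tcp: x -0.0306 y 0.0994
mark [0.4955 0.1209 0.06  ] rel tcp: x -0.0308 y 0.0834
mark [0.4913 0.1055 0.06  ] rel tcp: x -0.0307 y 0.0674
slot [0.5346 0.1591 0.06  ] rel tcp: x -0.0036 y 0.1308
slot [0.5159 0.0924 0.06  ] rel tcp: x -0.0034 y 0.0615
slot [0.5008 0.0393 0.06  ] rel tcp: x -0.0036 y 0.0062
lever far edge [0.5134 0.0837 0.102 ] rel tcp: x -0.0035 y 0.0525
300 (array([0.5127, 0.082 , 0.0761]), 'rel tcp: x -0.0037 y 0.0506')
305 (array([0.5127, 0.0815, 0.0857]), 'rel tcp: x -0.0036 y 0.0501')
310 (array([0.5128, 0.0816, 0.0993]), 'rel tcp: x -0.0035 y 0.0503')
315 (array([0.5125, 0.0805, 0.1015]), 'rel tcp: x -0.0035 y 0.0491')
320 (array([0.5121, 0.0792, 0.1012]), 'rel tcp: x -0.0035 y 0.0477')
325 (array([0.5118, 0.0781, 0.103 ]), 'rel tcp: x -0.0035 y 0.0466')
330 (array([0.5114, 0.0766, 0.1016]), 'rel tcp: x -0.0035 y 0.0450')
335 (array([0.511 , 0.0753, 0.1019]), 'rel tcp: x -0.0035 y 0.0437')
340 (array([0.5106, 0.074 , 0.1019]), 'rel tcp: x -0.0035 y 0.0423')
345 (array([0.5103, 0.0727, 0.1024]), 'rel tcp: x -0.0035 y 0.0410')
350 (array([0.5099, 0.0714, 0.1026]), 'rel tcp: x -0.0035 y 0.0396')
355 (array([0.5095, 0.0699, 0.1015]), 'rel tcp: x -0.0035 y 0.0380')
360 (array([0.5069, 0.062 , 0.0621]), 'rel tcp: x -0.0038 y 0.0297')
```

>>> {"fn": "play_rows", "kwargs": {
  "increments": [
    [[0,-0.0035,0.03,0],[0,-0.0035,0.06,0],[0,-0.0035,0.09,0],[0,-0.0035,0.105,0],[0,-0.0035,0.112,0],[0.005,-0.0035,0.112,0],[0.01,-0.0035,0.112,0],[0.01,-0.0035,0.112,0],[0.01,-0.0035,0.112,0]]
  ]
}}

```text
t: 3.32
ee_pos: [0.5018, 0.0434, 0.2531]
tool_rot: [[0.271, 0.962, 0.0], [0.962, -0.271, 0.0], [0.0, 0.0, -1.0]]
ft_force: [0.1, -0.2, -0.8]
finger_gap: -0.002
grasp_force: 0.0
```

```bash
cat >> h.py <<'E'
def st():
    s=arm.read_state();a=.2755;ey=np.array([np.sin(a),np.cos(a)]);ex=np.array([np.cos(a),-np.sin(a)])
    d=s['ee_pos'][:2]-[.5025,.0323]
    print('t %.2f along %.4f across %.4f z %.4f | F along %.2f across %.2f z %.2f'%(s['t'],d@ey,d@ex,s['ee_pos'][2],s['ft_force'][:2]@ey,s['ft_force'][:2]@ex,s['ft_force'][2]))
E
python3 -c "
from h import *
st()"
```

```text
t 3.33 along 0.0105 across -0.0037 z 0.2531 | F along -0.16 across 0.16 z -0.83
```

>>> {"fn": "play_rows", "kwargs": {
  "increments": [
    [[0.004,0,0,0],[0.008,0,0,0],[0.012,0,0,0],[0.015,0,0,0],[0.018,0,0,0],[0.02,0,0,0],[0.022,0,0,0],[0.022,0,0,0]]
  ]
}}

```text
t: 4.32
ee_pos: [0.5077, 0.0646, 0.2527]
tool_rot: [[0.272, 0.962, -0.0], [0.962, -0.272, 0.0], [0.0, -0.0, -1.0]]
ft_force: [0.3, -0.7, -0.3]
finger_gap: -0.001
grasp_force: 0.0
```

```bash
python3 -c "
from h import *
st()"
```

```text
t 4.33 along 0.0325 across -0.0038 z 0.2527 | F along -0.57 across 0.44 z -0.28
```

>>> {"fn": "play_rows", "kwargs": {
  "increments": [
    [[0.001,0,0,0],[0.002,0,0,0],[0.002,0,0,0]]
  ]
}}

```text
t: 4.7
ee_pos: [0.5081, 0.0661, 0.2527]
tool_rot: [[0.272, 0.962, -0.0], [0.962, -0.272, -0.001], [-0.001, -0.0, -1.0]]
ft_force: [-2.0, -4.4, 2.0]
finger_gap: -0.005
grasp_force: 2.4
```

```bash
python3 - <<'E'
from h import *
st();cam('wrist','w3')
E
```

```text
t 4.70 along 0.0341 across -0.0038 z 0.2527 | F along -4.73 across -0.70 z 1.97
```

View pics/w3.png

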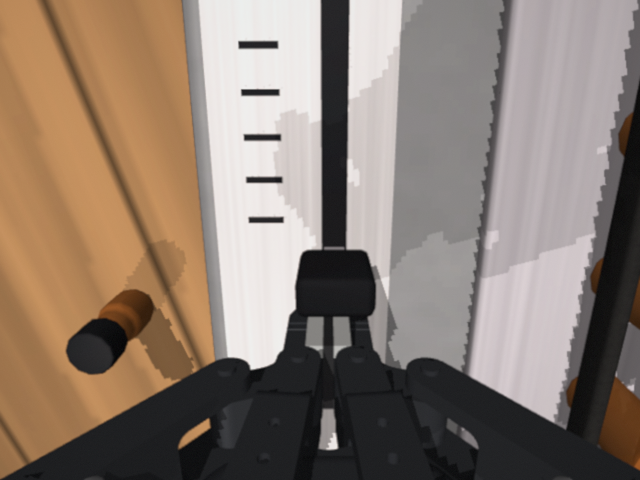

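The fingertips are in contact at 4.7 N. The lever's top face spans about rows 249–315 at column 335, and the first mark is at row 219.

```bash
cat >> h.py <<'E'
def lev(f,u=335,r=range(240,325,4)):
    c=ld(f);a=.2755;ey=np.array([np.sin(a),np.cos(a)])
    o=[]
    for v in r:
        w=dep(c,u,v); o.append((v,round(float((w[:2]-[.5025,.0323])@ey-.0174)*1e3,1),round(float(w[2])*1e3)))
    return o
E
python3 -c "
from h import *
print(lev('w3'))"
```

```text
[(240, 41.1, 60), (244, 39.9, 62), (248, 38.4, 62), (252, 41.6, 76), (256, 41.6, 80), (260, 42.0, 85), (264, 41.4, 88), (268, 42.0, 93), (272, 41.8, 96), (276, 41.5, 98), (280, 40.5, 99), (284, 40.0, 101), (288, 39.0, 102), (292, 37.5, 102), (296, 37.0, 103), (300, 34.9, 102), (304, 33.5, 102), (308, 32.2, 102), (312, 30.9, 102), (316, 29.0, 102), (320, 28.1, 102), (324, 28.0, 105)]
```

>>> {"fn": "play_rows", "kwargs": {
  "increments": [
    [[0.001,0,0,0],[0.0025,0,0,0],[0.004,0,0,0],[0.0055,0,0,0],[0.007,0,0,0],[0.0085,0,0,0],[0.01,0,0,0],[0.0115,0,0,0],[0.013,0,0,0],[0.014,0,0,0],[0.014,0,0,0]]
  ]
}}

```text
t: 6.12
ee_pos: [0.5121, 0.0799, 0.2527]
tool_rot: [[0.272, 0.962, -0.0], [0.962, -0.272, 0.0], [0.0, -0.0, -1.0]]
ft_force: [-0.3, -0.5, -0.2]
finger_gap: 0.001
grasp_force: 0.0
```

```bash
python3 - <<'E'
from h import *
st();cam('wrist','w4');print(lev('w4'))
E
```

```text
t 6.12 along 0.0484 across -0.0037 z 0.2527 | F along -0.56 across -0.16 z -0.18
[(240, 55.8, 61), (244, 54.0, 61), (248, 57.4, 75), (252, 57.2, 79), (256, 57.2, 83), (260, 57.2, 87), (264, 57.2, 91), (268, 57.0, 94), (272, 57.5, 99), (276, 57.0, 101), (280, 55.9, 101), (284, 54.3, 101), (288, 53.2, 101), (292, 52.0, 102), (296, 51.3, 103), (300, 48.8, 101), (304, 48.0, 102), (308, 46.4, 102), (312, 44.6, 101), (316, 42.5, 100), (320, 42.9, 103), (324, 42.2, 104)]
```

The lever is in click 1 (0.050) with no load on it. Next is click 2.

>>> {"fn": "play_rows", "kwargs": {
  "increments": [
    [[0.0015,0,0,0],[0.003,0,0,0],[0.0045,0,0,0],[0.006,0,0,0],[0.0075,0,0,0],[0.009,0,0,0],[0.01,0,0,0],[0.011,0,0,0],[0.012,0,0,0],[0.012,0,0,0]]
  ]
}}

```text
t: 7.42
ee_pos: [0.5154, 0.0915, 0.2527]
tool_rot: [[0.272, 0.962, 0.0], [0.962, -0.272, 0.0], [0.0, -0.0, -1.0]]
ft_force: [0.7, -0.8, -0.9]
finger_gap: -0.001
grasp_force: 0.0
```

```bash
python3 - <<'E'
from h import *
st();cam('wrist','w5');print(lev('w5'))
E
```

```text
t 7.42 along 0.0605 across -0.0037 z 0.2527 | F along -0.57 across 0.92 z -0.89
[(240, 73.5, 78), (244, 73.3, 82), (248, 73.2, 86), (252, 73.8, 92), (256, 73.3, 94), (260, 73.3, 98), (264, 72.6, 99), (268, 71.9, 101), (272, 70.8, 101), (276, 69.5, 102), (280, 68.4, 102), (284, 67.1, 102), (288, 65.6, 102), (292, 64.9, 103), (296, 62.6, 101), (300, 61.3, 102), (304, 54.5, 91), (308, 54.1, 93), (312, 54.6, 97), (316, 54.8, 100), (320, 54.9, 103), (324, 54.3, 104)]
```

The lever is in click 2 (0.066). Next is the third.

>>> {"fn": "play_rows", "kwargs": {
  "increments": [
    [[0.002,0,0,0],[0.004,0,0,0],[0.0055,0,0,0],[0.007,0,0,0],[0.0085,0,0,0],[0.01,0,0,0],[0.0115,0,0,0],[0.013,0,0,0],[0.014,0,0,0],[0.015,0,0,0],[0.0155,0,0,0],[0.0155,0,0,0]]
  ]
}}

```text
t: 8.98
ee_pos: [0.5195, 0.1064, 0.2527]
tool_rot: [[0.272, 0.962, -0.0], [0.962, -0.272, 0.0], [0.0, -0.0, -1.0]]
ft_force: [-0.4, 0.1, -0.4]
finger_gap: -0.001
grasp_force: 0.0
```

```bash
python3 - <<'E'
from h import *
st();cam('wrist','w6');print(lev('w6'))
E
```

```text
t 8.97 along 0.0760 across -0.0038 z 0.2527 | F along -0.03 across -0.41 z -0.36
[(240, 89.3, 79), (244, 89.3, 84), (248, 89.1, 87), (252, 89.2, 92), (256, 89.1, 95), (260, 89.1, 99), (264, 88.7, 101), (268, 87.2, 101), (272, 86.8, 103), (276, 85.0, 102), (280, 83.7, 102), (284, 82.1, 101), (288, 81.4, 103), (292, 79.7, 102), (296, 78.3, 102), (300, 76.2, 101), (304, 69.9, 91), (308, 70.1, 94), (312, 70.1, 97), (316, 69.6, 99), (320, 69.9, 102), (324, 69.9, 105)]
```

The lever is in the third click (0.082) and unloaded. I'll back off, lift and move over the button.

>>> {"fn": "play_rows", "kwargs": {
  "increments": [
    [[-0.005,0,0,0],[-0.01,0,0,0],[-0.01,0,-0.03,0],[-0.01,0,-0.06,0],[-0.01,0,-0.08,0],[0.02,0,-0.08,0],[0.06,0,-0.08,0],[0.09,0,-0.08,0],[0.1005,0.0005,-0.08,0],[0.1005,0.0005,-0.06,0],[0.1005,0.0005,-0.04,0],[0.1005,0.0005,-0.03,0]]
  ]
}}

```text
t: 10.52
ee_pos: [0.5469, 0.202, 0.2817]
tool_rot: [[0.272, 0.962, -0.002], [0.962, -0.272, -0.001], [-0.001, -0.001, -1.0]]
ft_force: [0.4, -1.1, -0.2]
finger_gap: 0.001
grasp_force: 0.0
```

>>> {"fn": "play_rows", "kwargs": {
  "increments": [
    [[0,0,0.01,0],[0,0,0.018,0],[0,0,0.022,0],[0,0,0.024,0],[0,0,0.026,0],[0,0,0.026,0]]
  ]
}}

```text
t: 11.28
ee_pos: [0.5473, 0.2029, 0.2568]
tool_rot: [[0.272, 0.962, 0.0], [0.962, -0.272, 0.0], [0.0, 0.0, -1.0]]
ft_force: [-0.2, -0.3, 1.0]
finger_gap: -0.001
grasp_force: 0.0
```

```bash
python3 - <<'E'
from h import *
st();cam('top','t2')
i=cv2.imread('pics/t2.png')[185:335,170:350]
cv2.imwrite('pics/t2c.png',cv2.resize(i,None,fx=4,fy=4,interpolation=cv2.INTER_CUBIC))
E
```

```text
t 11.28 along 0.1764 across -0.0033 z 0.2568 | F along -0.31 across -0.14 z 0.97
```

>>> {"fn": "play_rows", "kwargs": {
  "increments": [
    [[0,0,0.002,0],[0,0,0.004,0],[0,0,0.006,0],[0,0,0.0075,0],[0,0,0.0085,0],[0,0,0.0085,0]]
  ]
}}

```text
t: 12.08
ee_pos: [0.5474, 0.2029, 0.2493]
tool_rot: [[0.272, 0.962, 0.001], [0.962, -0.272, 0.001], [0.001, 0.001, -1.0]]
ft_force: [-2.8, -1.2, 13.0]
finger_gap: 0.003
grasp_force: 6.5
```

At 13 N and z 0.249 the button has bottomed out. I'll release and lift clear.

>>> {"fn": "play_rows", "kwargs": {
  "increments": [
    [[0,0,0,0],[0,0,-0.01,0],[0,0,-0.04,0],[0,0,-0.08,0],[0,0,-0.12,0],[-0.06,0,-0.13,0],[-0.09,0,-0.13,0],[-0.09,0,-0.13,0],[-0.09,0,-0.13,0]]
  ]
}}

```text
t: 13.2
ee_pos: [0.523, 0.1164, 0.3781]
tool_rot: [[0.272, 0.962, -0.0], [0.962, -0.272, 0.0], [0.0, -0.0, -1.0]]
ft_force: [-0.2, 0.2, 0.1]
finger_gap: -0.0
grasp_force: 0.0
```

```bash
python3 - <<'E'
from h import *
st();c=cam('wrist','w7')
E
```

```text
t 13.20 along 0.0865 across -0.0032 z 0.3781 | F along 0.16 across -0.21 z 0.06
```

View pics/w7.png

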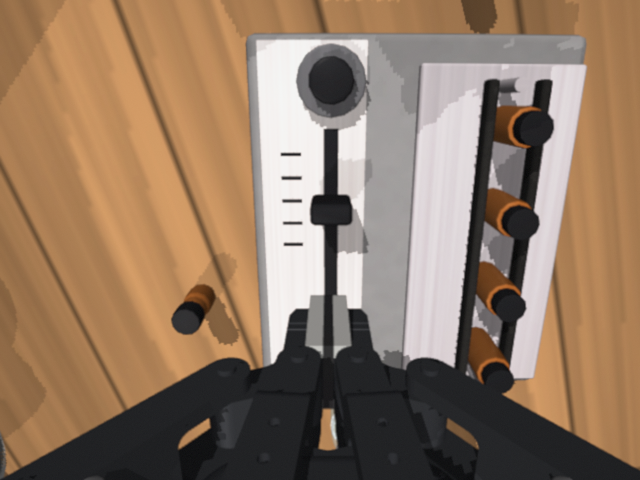

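The lever at (331,209) stands by the third mark (row 201, offset by parallax). The button at (331,80) looks up again, and vial_b is untouched. I'll check both by depth before handing in.

```bash
python3 - <<'E'
from h import *
print(lev('w7',331,range(194,228,3)));c=ld('w7')
print(np.median([dep(c,331+i,80+j)[2] for i in range(-8,9,4) for j in range(-8,9,4)]))
E
```

```text
[(194, 89.5, 76), (197, 89.3, 84), (200, 89.0, 91), (203, 89.1, 100), (206, 87.6, 101), (209, 85.6, 101), (212, 83.8, 101), (215, 82.2, 102), (218, 80.4, 103), (221, 78.3, 102), (224, 76.3, 101), (227, 62.6, 61)]
0.08184756282604583
```

```bash
python3 -c "
from cell import arm
print(arm.close_job())"
```

```text
the job is handed in; nothing more can be done
None
```

I handed the job in at about 13 s: the lever rests in the third click (about 0.082 m by depth image), and the button was pressed to its stop with 13 N and is back up, with the arm clear of everything; no verdict was returned.

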